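# Open the parts box and park its lid in the rack

## Task

Lift the loose lid off the grey parts box by its knob and lay it, knob up, on the sloping white rest, with its long lower edge in the ledge, and let go. Then take it again by its upper edge and stand it on its long edge, centred, in the one free slot of the lid rack, fully down and knob facing the same way as on the lids already parked there. Leave the parked lids and the other things on the bench where they are.

Things in the scene. Friction and masses are not known exactly. Their poses are not given: they have to be found in the camera images.
- lid: The loose lid: flat aluminium plate 130 (its x) by 96 (its y) by 8 mm thick, 0.2 to 0.35 kg, with a round black knob in the middle of its upper face (+z): stem 12 mm in diameter and 10 mm high, then a head 22 mm in diameter from 10 to 28 mm above that face. Origin: centre of the underside. Same after half a turn about z. It starts lying in the box, knob up.
- lid_knob (a point): Centre of the lid's knob head, 28 mm above the lid's underside (20 mm above the plate's upper face), on the lid's z axis.
- box: Grey parts box, fixed, 146 (x) by 112 (y) by 50 mm high, rim 4 mm thick. Origin: centre of its underside. The lid lies inside the rim on a ledge 44 mm above the origin, with 4 mm of play all round and its upper face 2 mm above the rim, so only its knob can be gripped. Small modules lie inside.
- rest: White rest on an orange-brown base 125 x 130 x 10 mm, fixed. Origin: centre of underside. Two rails, 14 mm wide at y = -50 and +50 mm and open between, rise at 45 degrees towards +x from the foot corner (x -35, z 26 mm), where a ledge along y stands square to them, 16 mm proud. Rails are 62 mm long: the lid's upper 34 mm stick out free, with room for a finger beneath.
- rest_seat (a point): On the rest: where the centre of the lid's underside is when the lid lies on the slope with a long edge against the ledge (48 mm up the slope from the ledge). Axes as the rest's: the lid's long side is then along y and its knob points up and towards -x, at 45 degrees.
- rack: Lid rack, fixed: orange-brown base 186 (x) by 130 (y) by 12 mm. Three slots along y at x = -52, 0, +52 mm, each 16 mm wide between white fins 44 mm high that stand at y = -45 and +45 mm. Origin: underside, below the middle slot. An aluminium end panel at x = -104 mm rises to 84 mm. Lids stand in it on a long edge, 96 mm tall, knobs to -x.
- free_slot: The one free slot of the rack, lined with a thin dark rubber strip. Origin: centre of the slot's floor, 12 mm above the table; axes as the rack's: y runs along the slot, the knob is to face -x.
- parked0: A lid like the loose one, already standing in a slot of the rack, loose. Origin: centre of its lower edge, on the slot floor; its z is up and its knob points to its -x, 48 mm above the slot floor.
- parked1: Another lid standing in the rack, like parked0.
- bottle: White bottle, 56 mm diameter, 130 mm high, standing; a bystander. Origin: centre of its underside.
- driver: Black screwdriver lying on the bench, 190 mm long along its x; a bystander.
- jar: Small clear jar with metal cap, 48 mm diameter, 55 mm high; a bystander. Origin: centre of its underside.
- tray: Small grey open tray, 60 by 60 by 22 mm high; a bystander. Origin: centre of its underside.
Not all that is in view belongs to the job. Leave any blue or yellow look-alike of the lid alone.

How it is judged (in metres and radians):
On the way, in this order (a step that is already met when the one before it is completed fails the run):
1. the lid is lifted clear of the box, held by its knob (height (world z) of lid above 0.08 m and angle between lid's own z axis and vertical below 1.2 rad and distance between the grasp point and lid_knob below 0.03 m and contact force between the fingers and lid above 0.5 N), for 0.1 s.
2. the lid lies on the sloping rest, knob up, against the ledge, let go (distance between lid and rest_seat below 0.02 m and angle between lid's own z axis and vertical between 0.6 and 0.97 rad and angle between the x axis of lid and the y axis of rest, either way round below 0.15 rad and contact force between the fingers and lid below 0.05 N and linear speed of lid below 0.02 m/s), for 0.3 s.
3. the lid is carried by its edge, lifted off the rest (distance between lid and rest_seat above 0.06 m and distance between the grasp point and lid_knob above 0.035 m and contact force between the fingers and lid above 0.5 N), for 0.1 s.
At the end, for the whole second after the job is handed in: The lid stands on a long edge fully down in the free slot (its centre no more than 53 mm above the slot floor and within 30 mm of the slot's middle), upright within 0.3 rad, along the slot within 0.15 rad, knob facing the rack's -x like the others, released and at rest (horizontal distance between lid and free_slot below 0.03 m and x of lid in the frame of free_slot between -0.016 and 0.024 m and z of lid in the frame of free_slot below 0.053 m and angle between lid's own z axis and vertical between 1.27 and 1.87 rad and angle between the x axis of lid and the y axis of free_slot, either way round below 0.15 rad and x of lid_knob in the frame of free_slot below -0.005 m and linear speed of lid below 0.1 m/s and contact force between the fingers and lid below 0.05 N); the robot touches nothing.
It fails at once if a parked lid is disturbed (moved more than 20 mm) (distance of any of parked0, parked1 from where it was at the start of the episode above 0.02 m).
It fails at once if the bottle, screwdriver, jar or tray is moved more than 25 mm (distance of any of bottle, driver, jar, tray from where it was at the start of the episode above 0.025 m).
It also fails if it takes over 59 s, if anything falls off the work surface, if the arm or the gripper's body presses on something with over 40 N, if the wrist force passes 120 N, or if a joint passes its speed limit or range.

## Robot

A 6-joint arm with a two-finger parallel gripper is mounted at the origin on the work surface. World frame = base frame: x ahead of the robot, y to its left, z up, the work surface at z = 0. Lengths are in mm, angles in rad, forces in N, time in s.
With the tool pointing down it reaches from about 375 to 975 mm from the base axis. Payload 3.8 kg.
Tool frame: the origin (TCP) lies between the finger pads; the fingertips stand 25 mm ahead of it and the grasp point (between the pads) lies 6 mm ahead of it; z points along the fingers, y is the line along which they close (so a half turn about z gives the same grasp; the last joint's range is limited). The gripper opens to 88 mm and grips with 3 to 60 N. Pads are 18 mm wide; open, the fingers measure 123 mm over their backs; the gripper's body (75 mm by 187 mm) begins 45 mm behind the grasp point.
Start: joints at [-1.201, 0.264, 1.604, -0, 1.274, -0.037], TCP at [267.073, -619.911, 263.706] pointing down, gripper open.
Joint ranges: [-2.63, 2.63], [-0.94, 2.18], [0.31, 2.57], [-1.31, 4.45], [0, 2.66], [-2.55, 2.55]. Speed limits (rad/s): [2.57, 2.57, 3.14, 3.14, 3.14, 3.14].

## Interface

Orientations are given as [roll, pitch, yaw] about the fixed x, y, z axes, in that order (R = Rz(yaw) Ry(pitch) Rx(roll)).
In Python, from plant import robot gives the robot as it stands. Calls block until the motion is done:
- robot.move_pose(position, orientation): joint-space move of the TCP to a pose.
- robot.move_linear(position, attitude=None, velocity=150, max_force=None): straight line of the TCP; attitude=None keeps the orientation; velocity is the mean speed in mm/s. With max_force (N) it stops when the force on the tool has changed by that much, and returns True; else False.
- robot.goto_joints(angles): joint-space move.
- robot.gripper_to(opening): finger opening in mm; the grip force is fixed at half the most; returns when the fingers have stopped.
- robot.hold(seconds).
- robot.solve_ik(position, orientation): joint angles nearest the present ones, or None.
- robot.read_camera(name): name is "scene" or "side" or "wrist"; returns a dict with "img" (420x560x3 uint8, red, green, blue), "depth" (420x560 float32, mm along the optical axis (not along the pixel's ray), 0 where there is no reading), "K" (3x3 intrinsics, pixels), "eye" and "orientation" of the camera in the world; the wrist camera has in their place "T_tool_cam" (4x4, takes a point from camera to tool coordinates, whose origin is the TCP and whose axes are the flange's). Camera axes: x right, y down, z forward; pixel columns grow to the right and rows downward; lengths in mm; the calibration is good to about 2 mm. A picture is of the moment at which its call begins: read the wrist's pose just before it.
A pose or a line that the arm cannot do raises robot.Unreachable and nothing moves.
- robot.sign_off(): hands the job in; it is judged then, once.
Readings, each from a call of its own:
- robot.current_time(): time.
- robot.current_joint_positions(): joint angles.
- robot.current_joint_vel(): joint speeds.
- robot.current_joint_torque(): joint torques, N m.
- robot.current_tcp_pos(): TCP position.
- robot.current_tcp_rot(): TCP orientation.
- robot.current_contact_force(): force on the tool from outside, world axes, zero at the start.
- robot.current_moment(): the same for the moment, N m.
- robot.current_opening(): finger opening in mm.
- robot.current_grip_force(): force on a finger pad.
Only numpy, scipy, OpenCV 4.12 (cv2) and the standard library are available. Lean on these libraries where they do the work, as an engineer would, in place of code of your own. Each camera call takes 0.05 s, during which the arm holds its last target. There are 200 camera calls.

## Working session

There is one attempt and no reset: what is moved stays moved. The work goes in short steps, each a Python script; the robot and the scene stay as the last script left them, time stands still between calls to the robot, and variables do not carry over. Pictures are saved under pics/ and viewed, at most 11 in all, crops included, and the job is handed in when it is done.

```bash
mkdir -p pics; ls; cat > h.py <<'E'
import numpy as np, cv2
from plant import robot
from scipy.spatial.transform import Rotation as R
def shot(n,fn=None):
    p=np.array(robot.current_tcp_pos()); o=robot.current_tcp_rot()
    c=robot.read_camera(n)
    if fn: cv2.imwrite('pics/'+fn,cv2.cvtColor(c['img'],cv2.COLOR_RGB2BGR))
    if 'T_tool_cam' in c:
        T=np.eye(4);T[:3,:3]=R.from_euler('xyz',o).as_matrix();T[:3,3]=p
        T=T@np.array(c['T_tool_cam']); c['Rc']=T[:3,:3];c['e']=T[:3,3]
    else:
        oo=np.array(c['orientation']); c['Rc']=oo if oo.shape==(3,3) else R.from_euler('xyz',oo).as_matrix(); c['e']=np.array(c['eye'])
    return c
def cloud(c):
    d=c['depth'];v,u=np.mgrid[:d.shape[0],:d.shape[1]];K=np.array(c['K'])
    P=np.stack([(u-K[0,2])/K[0,0]*d,(v-K[1,2])/K[1,1]*d,d],-1)@c['Rc'].T+c['e']
    P[d<=0]=np.nan
    return P
def onplane(c,u,v,z):
    K=np.array(c['K']);r=c['Rc']@np.array([(u-K[0,2])/K[0,0],(v-K[1,2])/K[1,1],1])
    return c['e']+r*(z-c['e'][2])/r[2]
E
python3 - <<'E'
from h import *
for n in('scene','side'):
    c=shot(n,n+'.png'); print(n,c['e'],c['Rc'].round(3).tolist(),c['K'][0][0]); np.save(n+'_P.npy',cloud(c)); np.save(n+'_I.npy',c['img'])
print(robot.current_tcp_pos(),robot.current_tcp_rot(),robot.current_time())
E
```

```text
pics
scene [1363.11796741  236.24206597 1372.30887163] [[-0.367, 0.767, -0.525], [0.93, 0.31, -0.197], [0.012, -0.561, -0.828]] 501.19306788638346
side [ 507.80721366 -820.5849918   749.648953  ] [[0.997, -0.044, 0.061], [-0.075, -0.682, 0.727], [0.01, -0.73, -0.683]] 380.9245168157233
[ 266.84756197 -619.39055161  262.52120414] [-3.13962253e+00 -5.76835493e-05  4.06808521e-01] 0.1
```

View pics/scene.png

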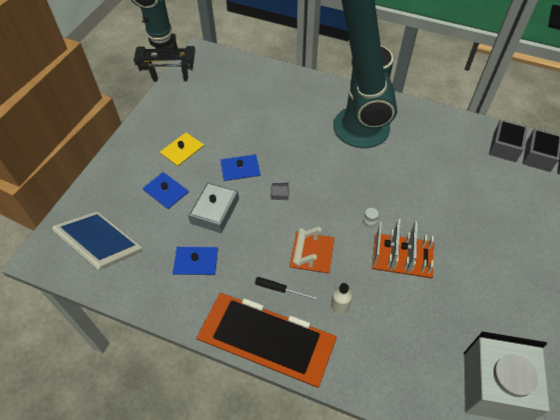

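View pics/side.png

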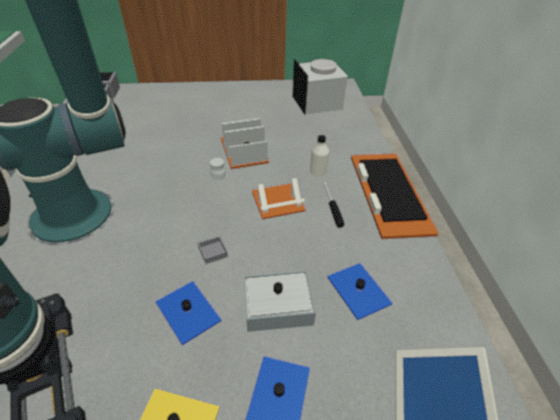

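The scene view shows the box at about (213,205) with its knob at (212,199), the rest at (313,250), and the rack at (405,250) with the bottle, jar and driver nearby. The side view shows the box at (279,298), the rest at (280,200) and the rack at (245,143). Next I'll get coarse positions and look closer with the wrist camera.

```bash
python3 - <<'E'
from h import *
P=np.load('scene_P.npy');S=np.load('side_P.npy')
for n,u,v in [('knob',212,199),('rest',320,262),('rack',420,272),('jar',371,212),('bottle',343,290),('tray',280,190),('table',300,150)]: print(n,P[v,u].round())
for n,u,v in [('knob',278,287),('rest',275,208),('rack',245,163),('table',150,150)]: print('s',n,S[v,u].round())
c=shot('wrist');print(np.round(c['T_tool_cam'],3).tolist(),c['K'][0][0])
# orange masks in scene
I=np.load('scene_I.npy').astype(int)
m=((I[...,0]>130)&(I[...,0]>I[...,2]*2.0)&(I[...,1]<I[...,0]*0.6)).astype(np.uint8)
n,l,st,ce=cv2.connectedComponentsWithStats(m)
for i in range(1,n):
    if st[i,4]>60: q=P[(l==i)]; print(st[i].tolist(),np.nanmin(q,0).round(),np.nanmax(q,0).round(),np.nanmedian(q,0).round())
E
```

```text
knob [ 568. -332.   80.]
rest [620.  57.  16.]
rack [535. 353.  11.]
jar [408. 152.  55.]
bottle [742. 160. 132.]
tray [ 392. -170.   -6.]
table [ 194. -172.   -6.]
s knob [ 558. -345.   80.]
s rest [577. -23.  11.]
s rack [495. 196.  13.]
s table [169. 312.  -1.]
[[0.0, -0.963, -0.27, 68.71], [1.0, -0.0, 0.001, -0.058], [-0.001, -0.27, 0.963, -121.616], [0.0, 0.0, 0.0, 1.0]] 338.20515133654015
[290, 232, 44, 41, 939] [514. -54.  -2.] [665.  90.  29.] [586.  39.   8.]
[372, 234, 20, 37, 341] [439. 204.   2.] [577. 266.  20.] [521. 230.  11.]
[393, 237, 15, 36, 246] [428. 264.   1.] [560. 313.  46.] [510. 287.  11.]
[409, 240, 24, 37, 412] [415. 317.   2.] [552. 390.  30.] [488. 346.  11.]
[197, 293, 139, 94, 2261] [ 837. -178.   35.] [988. 181.  54.] [940.  50.  44.]
[263, 309, 25, 12, 77] [835. -38.  36.] [849.  37.  51.] [843.  -0.  44.]
```

```bash
python3 - <<'E'
from h import *
for n,x,y,z,yaw in [('box',530,-335,260,0.8),('rest',585,-30,280,1.57),('rack',497,240,320,1.57)]:
    robot.move_pose([x,y,z],[np.pi,0,yaw]); robot.hold(0.2)
    c=shot('wrist','w_'+n+'.png'); np.save(n+'_P.npy',cloud(c));np.save(n+'_I.npy',c['img']);np.savez(n+'_c.npz',K=c['K'],Rc=c['Rc'],e=c['e'])
print(robot.current_time(),robot.current_tcp_pos())
a=[cv2.imread(f'pics/w_{n}.png') for n in('rest','rack')]
E
```

```text
4.6333 [497.48940697 238.97884717 319.68832237]
```

View pics/w_box.png

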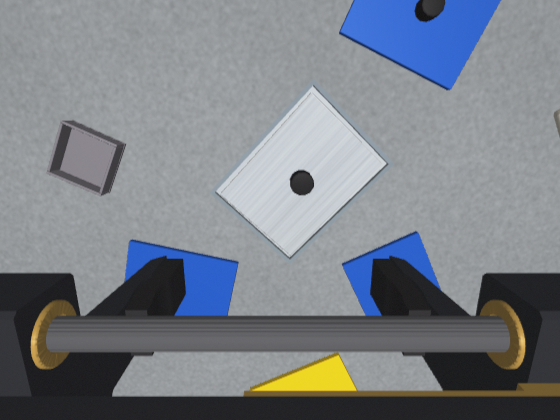

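View pics/w_rest.png

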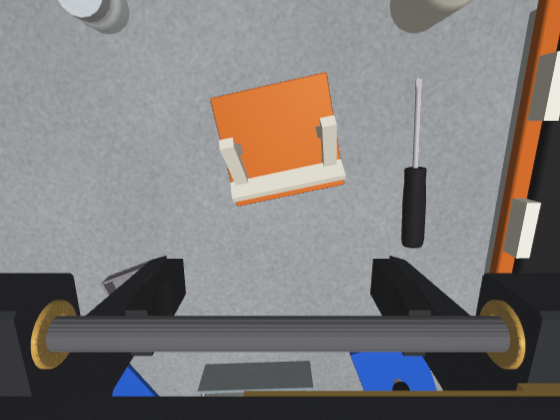

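View pics/w_rack.png

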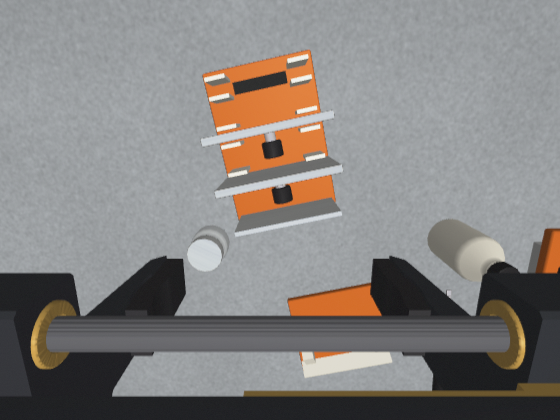

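The box view shows the lid with its knob at (302,183). The rest view shows its ledge at (290,180), with the rails rising toward the image top. In the rack view the free slot is the one nearest the image top (dark strip at 260,83), with the parked knobs pointing down the image. Next I'll measure these by masks and rays.

```bash
python3 - <<'E'
from h import *
def ld(n): 
    c=dict(np.load(n+'_c.npz'));return c,np.load(n+'_P.npy'),np.load(n+'_I.npy').astype(int)
def big(m,near,k=0):
    m=m.astype(np.uint8); n,l,st,ce=cv2.connectedComponentsWithStats(m)
    ok=[i for i in range(1,n) if st[i,4]>60]; return l==min(ok,key=lambda i:np.hypot(*(ce[i]-near)))
def rect(c,m,z):
    v,u=np.nonzero(m); p=cv2.convexHull(np.stack([u,v],1).astype(np.int32))[:,0]
    q=np.array([onplane(c,*a,z)[:2] for a in p],np.float32); r=cv2.minAreaRect(q)
    return r[0],r[1],np.degrees(0)+r[2]
c,P,I=ld('box')
g=I.sum(2)
sat=I.max(2)-I.min(2)
lid=big((P[...,2]>42)&(P[...,2]<60)&(sat<60),(300,175)); print('lid/box',rect(c,lid,51),np.nanmedian(P[lid],0))
kn=big((g<200)&(np.hypot(*(np.mgrid[:420,:560]-np.array([183,302])[:,None,None]))<25),(302,183))
v,u=np.nonzero(kn);print('knob',len(u),u.mean(),v.mean(),np.nanmedian(P[kn],0),onplane(c,u.mean(),v.mean(),74),rect(c,kn,76))
org=lambda I:(I[...,0]>120)&(I[...,0]>I[...,2]*2)&(I[...,1]<I[...,0]*.65)
c,P,I=ld('rest'); m=big(org(I),(280,140)); print('rest',rect(c,m,10),np.nanmedian(P[m],0))
g=I.sum(2);w=big((g>500)&((I.max(2)-I.min(2))<70)&(P[...,2]>18),(285,175)); print('white',rect(c,w,30))
for y in(0,1):pass
c,P,I=ld('rack'); g=I.sum(2); k=np.zeros(g.shape,bool);k[60:110,220:300]=1
s=big((g<200)&k,(260,83));print('strip',rect(c,s,12),np.nanmedian(P[s],0))
k[:]=0;k[40:250,190:350]=1;v,u=np.nonzero(org(I)&k);h=cv2.convexHull(np.stack([u,v],1).astype(np.int32))
mm=org(I)&k;print('rackbase',rect(c,mm,12)); a=cv2.approxPolyDP(h,4,True)[:,0]
print([(q.tolist(),onplane(c,*q,12)[:2].round(1).tolist()) for q in a])
top=(P[...,2]>98)&k
n,l,st,ce=cv2.connectedComponentsWithStats(top.astype(np.uint8))
for i in range(1,n):
    if st[i,4]>60: print('lidtop',st[i],rect(c,l==i,108))
E
```

```text
lid/box ((556.72119140625, -339.886474609375), (145.93150329589844, 111.94134521484375), np.float64(2.067958116531372)) [ 563.1822038  -335.71293094   52.48773635]
knob 442 301.4027149321267 182.31447963800906 [ 556.84312012 -338.39001137   80.59389007] [ 556.44875847 -339.51040513   74.        ] ((556.449951171875, -339.11260986328125), (20.536964416503906, 21.593353271484375), np.float64(1.1485097408294678))
rest ((582.8640747070312, 31.647754669189453), (128.86691284179688, 93.67520141601562), np.float64(11.811325073242188)) [582.93388453  39.99044134  10.7516864 ]
white ((589.6290283203125, -0.9944610595703125), (128.31927490234375, 69.12132263183594), np.float64(11.843240737915039))
strip ((475.8586730957031, 354.14227294921875), (63.27761459350586, 12.569911003112793), np.float64(11.574458122253418)) [476.41316406 354.24567412  13.59176319]
rackbase ((489.67706298828125, 287.69171142578125), (128.8429412841797, 182.24252319335938), np.float64(11.707287788391113))
[([334, 200], [570.1, 211.3]), ([239, 218], [445.9, 187.4]), ([203, 74], [409.4, 363.6]), ([309, 50], [533.7, 389.0])]
lidtop [ 200  111  135   36 1175] ((486.4296875, 302.6242980957031), (129.51467895507812, 7.973906993865967), np.float64(11.75302791595459))
lidtop [ 214  164  129   35 1220] ((496.8268737792969, 252.49208068847656), (129.69393920898438, 9.471325874328613), np.float64(11.743616104125977))
```

```bash
cat >> h.py <<'E'
def ang(d): return np.array([np.cos(np.radians(d)),np.sin(np.radians(d)),0])
REST=np.array([586.1,16.3,0]); RX=ang(101.8); RY=ang(191.8); UZ=np.array([0,0,1.])
SEAT=REST-1.06*RX+59.94*UZ
N=(UZ-RX)/2**.5; S=(UZ+RX)/2**.5
SLOT=np.array([475.9,353.8,12]); KX=ang(101.7)
def ori(z,y):
    return R.from_matrix(np.stack([np.cross(y,z),y,z],1)).as_euler('xyz')
def tcp(g,z): return np.array(g)-6*np.array(z)
E
python3 - <<'E'
from h import *
def ld(n): return dict(np.load(n+'_c.npz')),np.load(n+'_I.npy').astype(int)
c,I=ld('rest')
for p in [(238,206),(345,184),(211,98),(326,72)]:
    q=onplane(c,*p,10)-REST; print('rest corner',p,(q@RX).round(1),(q@RY).round(1))
K=np.array([556.5,-339.4,75.])
for s in(1,-1):
  print('sign',s)
  L=[('pre',tcp(K+[0,0,60],-UZ),-UZ,s*ang(2.07)),('pick',tcp(K,-UZ),-UZ,s*ang(2.07)),
  ('place',tcp(SEAT+31*N+6*S,-N),-N,s*RY),('placepre',tcp(SEAT+91*N+6*S,-N),-N,s*RY),
  ('edgepre',tcp(SEAT+4*N+96*S,-S),-S,s*N),('edge',tcp(SEAT+4*N+36*S,-S),-S,s*N),('edgeup',tcp(SEAT+4*N+36*S+90*UZ,-S),-S,s*N),
  ('over',tcp(SLOT+[0,0,220],-UZ),-UZ,s*KX),('in',tcp(SLOT+[0,0,84],-UZ),-UZ,s*KX)]
  for n,p,z,y in L:
    j=robot.solve_ik(p,ori(z,y)); print(n,p.round(0),None if j is None else np.round(j,2))
E
```

```text
rest corner (238, 206) -62.0 62.9
rest corner (345, 184) -62.2 -65.8
rest corner (211, 98) 62.1 62.8
rest corner (326, 72) 62.0 -64.6
sign 1
pre [ 556. -339.  141.] [-0.59  0.32  1.77  0.    1.05 -0.62]
pick [ 556. -339.   81.] [-0.59  0.38  1.81  0.    0.95 -0.62]
place [591.  -6.  90.] [-0.38  0.52  1.78  0.65  1.38  2.25]
placepre [599. -48. 133.] [-0.43  0.51  1.72  0.61  1.47  2.27]
edgepre [572.  83. 135.] [ 0.48  0.36  1.93 -0.8   1.24  2.27]
edge [581.  42.  92.] [ 0.41  0.4   1.97 -0.86  1.15  2.3 ]
edgeup [581.  42. 182.] [ 0.41  0.28  1.93 -0.81  1.26  2.17]
over [476. 354. 238.] [ 0.6   0.13  1.81 -0.    1.2  -1.18]
in [476. 354. 102.] [ 0.6   0.26  1.93 -0.    0.95 -1.18]
sign -1
pre [ 556. -339.  141.] [-0.59  0.32  1.77  0.    1.05  2.52]
pick [ 556. -339.   81.] [-0.59  0.38  1.81  0.    0.95  2.52]
place [591.  -6.  90.] [-0.38  0.52  1.78  0.65  1.38 -0.89]
placepre [599. -48. 133.] [-0.43  0.51  1.72  0.61  1.47 -0.87]
edgepre [572.  83. 135.] [ 0.48  0.36  1.93 -0.8   1.24 -0.87]
edge [581.  42.  92.] [ 0.41  0.4   1.97 -0.86  1.15 -0.84]
edgeup [581.  42. 182.] [ 0.41  0.28  1.93 -0.81  1.26 -0.97]
over [476. 354. 238.] [ 0.6   0.13  1.81 -0.    1.2   1.96]
in [476. 354. 102.] [ 0.6   0.26  1.93 -0.    0.95  1.96]
```

```bash
sed -i 's/586.1,16.3,0/587.3,16.5,0/' h.py; python3 - <<'E'
from h import *
K=np.array([556.5,-339.4,75.]);o=ori(-UZ,ang(2.07))
robot.move_pose([556.5,-339.4,230],o); robot.gripper_to(50)
robot.move_linear(tcp(K,-UZ),velocity=120,max_force=10)
robot.gripper_to(10); print('open',robot.current_opening(),robot.current_grip_force())
robot.move_linear(tcp(K+[0,0,120],-UZ),velocity=120); robot.hold(.2)
print(robot.current_opening(),robot.current_contact_force(),robot.current_time())
o2=ori(-N,-RY)
robot.move_pose(tcp(SEAT+111*N+8*S,-N),o2); robot.hold(.2)
shot('side','side2.png');print(robot.current_tcp_pos(),robot.current_opening(),robot.current_time())
E
```

```text
open 20.714817682871377 29.999809954315424
20.77140330533251 [-0.48914905 -0.27991162 -3.6442064 ] 10.75
[603.51199939 -60.75652224 149.04306408] 20.620041028693237 12.125
```

View pics/side2.png

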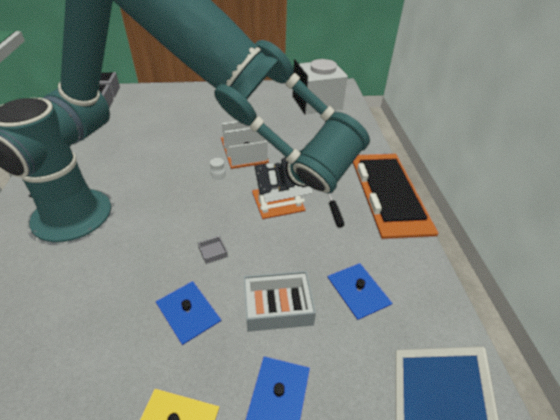

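The box at (279,298) is now open and the lid is held over the rest, behind the gripper at (290,185). Next I'll lower it with force guards.

```bash
python3 - <<'E'
from h import *
def coord():
    g=np.array(robot.current_tcp_pos())-6*N-SEAT  # grasp = tcp+6*(-N)
    return (g@N).round(1),(g@S).round(1),(g@RY).round(1)
print(coord())
robot.move_linear(tcp(SEAT+40*N+8*S,-N),velocity=100); print(coord())
h=robot.move_linear(tcp(SEAT+26*N+8*S,-N),velocity=20,max_force=5); print(h,coord(),robot.current_contact_force())
g=np.array(robot.current_tcp_pos())
robot.move_linear(g+1*N,velocity=20)
h=robot.move_linear(g+1*N-13*S,velocity=20,max_force=4); print(h,coord(),robot.current_contact_force())
shot('wrist','w2.png');print(robot.current_opening(),robot.current_time())
E
```

```text
(np.float64(112.1), np.float64(7.9), np.float64(-0.1))
(np.float64(40.3), np.float64(8.1), np.float64(-0.4))
True (np.float64(30.7), np.float64(7.4), np.float64(-0.1)) [ 0.93029463 -2.39225541  2.71674075]
True (np.float64(31.2), np.float64(0.7), np.float64(-0.3)) [1.63521697 1.68112609 3.05864733]
20.77341433354422 14.2667
```

View pics/w2.png

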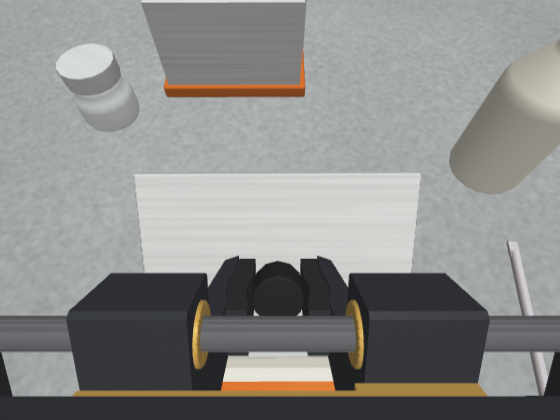

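The wrist view shows the lid lying square on the rest, its upper edge at row 175 from column 135 to 420. Contact came where it was expected. Next I'll release, back off and check the lid's pose.

```bash
python3 - <<'E'
from h import *
robot.gripper_to(45); robot.hold(.2)
p=np.array(robot.current_tcp_pos()); robot.move_linear(p+110*N,velocity=150); robot.hold(.4)
c=shot('wrist','w3.png');P=cloud(c);I=c['img'].astype(int);q=P-SEAT
n,s,y=q@N,q@S,q@RY
m=(abs(n-8)<5)&(abs(s)<60)&(abs(y)<80)&(I.sum(2)>300)
print(m.sum(),np.median(n[m]),np.percentile(s[m],[.5,99.5]),np.percentile(y[m],[.5,99.5]))
u=m&(s>20)&(abs(y)<60);A=np.polyfit(y[u],n[u],1);B=np.polyfit(s[m],n[m],1);print(A,B)
# upper edge angle
e=[(yy,np.percentile(s[m&(abs(y-yy)<3)],99)) for yy in range(-55,56,10)];print(np.round(e,1).tolist());print(robot.current_time())
E
```

```text
18004 8.283652338993935 [-47.75362267  48.43831744] [-63.52340561  64.65450501]
[-5.51648803e-04  7.64382266e+00] [-0.02171682  8.3786948 ]
[[-55.0, 47.8], [-45.0, 47.7], [-35.0, 47.7], [-25.0, 47.8], [-15.0, 47.7], [-5.0, 48.4], [5.0, 48.4], [15.0, 47.9], [25.0, 47.9], [35.0, 47.9], [45.0, 48.0], [55.0, 48.0]]
16.3333
```

```bash
python3 - <<'E'
from h import *
o=ori(-S,-N); G=SEAT+4.2*N+.5*RY
p=np.array(robot.current_tcp_pos()); robot.move_linear([p[0],p[1],300],velocity=250)
robot.move_pose(tcp(G+180*S,-S),o); robot.gripper_to(30)
robot.move_linear(tcp(G+95*S,-S),velocity=150)
h=robot.move_linear(tcp(G+36*S,-S),velocity=60,max_force=6); print(h,robot.current_contact_force(),robot.current_tcp_pos(),tcp(G+36*S,-S))
if not h:
    robot.gripper_to(3); print(robot.current_opening(),robot.current_grip_force(),robot.current_contact_force())
shot('side','side3.png'); print(robot.current_time())
E
```

```text
False [-0.62862557 -0.65479558  0.45170772] [581.83800065  41.76594392  92.89365029] [581.56143152  41.52394299  92.60833329]
8.026634889737307 29.974635948892683 [-0.6841094   1.50960905  0.62119424]
21.0167
```

View pics/side3.png

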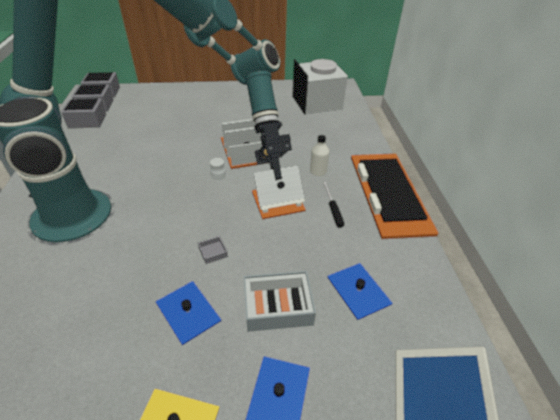

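The side view shows the lid on the rest at (280,185) with the gripper on its upper edge, at an 8.0 mm opening. Next I'll lift it and bring it upright over the slot.

```bash
python3 - <<'E'
from h import *
p=np.array(robot.current_tcp_pos()); robot.move_linear(p+[0,0,190],velocity=150); robot.hold(.2); print(robot.current_opening(),robot.current_contact_force())
o=ori(-UZ,KX)
robot.move_pose([540,180,320],o); robot.move_pose(SLOT+[0,0,270],o); robot.hold(.3)
print(robot.current_tcp_pos(),robot.current_opening(),robot.current_time())
for n in('scene','wrist'):
    c=shot(n,n+'4.png');P=cloud(c)-SLOT;I=c['img']
    KY=np.cross(UZ,KX);x,y,z=P@KX,P@KY,P[...,2]
    m=(abs(x)<40)&(abs(y)<100)&(z>130)&(z<250)&(I.astype(int).sum(2)>330)
    if m.sum()>50: print(n,m.sum(),np.percentile(x[m],[2,50,98]).round(1),np.percentile(y[m],[1,99]).round(1),np.percentile(z[m],[1,99]).round(1))
    # fins of free slot seen
    f=(abs(x)<30)&(abs(y)<65)&(z>35)&(z<60)&(I.astype(int).sum(2)>330)
    if f.sum()>20: print('fins',[(s1,s2,np.percentile(x[f&(np.sign(x)==s1)&(np.sign(y)==s2)],[5,95]).round(1).tolist()) for s1 in(-1,1) for s2 in(-1,1) if (f&(np.sign(x)==s1)&(np.sign(y)==s2)).sum()>5])
E
```

```text
7.831673217755728 [ 0.00515199  0.15259223 -2.33980298]
[476.77520916 352.70942419 282.51520467] 8.018315059870782 24.4917
fins [(-1, -1, [-12.0, -7.1]), (-1, 1, [-10.7, -8.6]), (1, -1, [8.8, 12.9]), (1, 1, [8.4, 11.9])]
wrist 158 [-14.5  -8.7   1.7] [ 3.5 64.5] [185.  242.8]
fins [(1, -1, [10.9, 12.1]), (1, 1, [9.4, 11.4])]
```

View pics/wrist4.png

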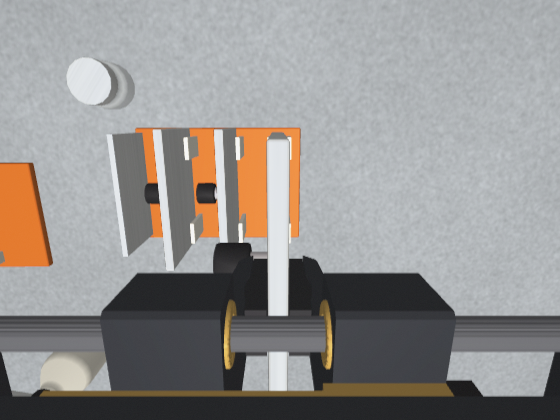

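View pics/scene4.png

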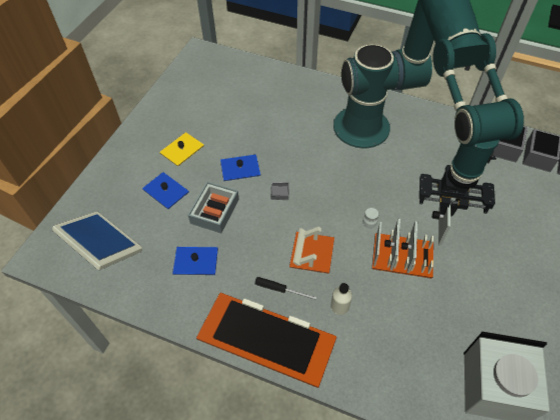

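The wrist view shows the lid on edge at columns 268–288, with its knob at (232,258) facing the parked lids' side. The scene view shows it above the free slot. The fins put the slot centre within about 0.5 mm of my estimate, so I'll go in with a force guard.

```bash
python3 - <<'E'
from h import *
KY=np.cross(UZ,KX)
def cd():
    g=np.array(robot.current_tcp_pos())-SLOT; return np.round([g@KX,g@KY,g[2]],1)
T=SLOT+.3*KX
robot.move_linear(T+[0,0,150],velocity=100); robot.hold(.3); print(cd(),cd())
h=robot.move_linear(T+[0,0,100],velocity=40,max_force=8); print(h,cd(),robot.current_contact_force())
if not h:
    h=robot.move_linear(T+[0,0,85],velocity=20,max_force=6); print(h,cd(),robot.current_contact_force())
print(robot.current_opening(),robot.current_time())
E
```

```text
[  0.4  -0.2 150.4] [  0.4  -0.2 150.4]
False [  0.4  -0.3 100.4] [-0.52240492 -0.02473519 -3.14317503]
True [ 0.2  0.  89.7] [-0.71410646 -1.44619055  3.93922659]
7.657303800524904 28.1917
```

The lid bottomed where expected (TCP 89.7 mm above the slot floor). Next: release, retract and check.

```bash
python3 - <<'E'
from h import *
robot.gripper_to(22); p=np.array(robot.current_tcp_pos()); robot.move_linear(p+[0,0,60],velocity=80)
robot.move_linear(p+[0,0,230]-60*KX,velocity=200); robot.hold(.5)
KY=np.cross(UZ,KX)
for n in('wrist','scene'):
    c=shot(n,n+'5.png');P=cloud(c)-SLOT;x,y,z=P@KX,P@KY,P[...,2]
    for x0 in(0,-52,-104):
        m=(abs(x-x0)<20)&(abs(y)<80)&(z>85)&(z<105)&(c['img'].astype(int).sum(2)>300)
        if m.sum()>20: print(n,x0,m.sum(),np.percentile(x[m],[5,50,95]).round(1),np.percentile(y[m],[1,99]).round(1),np.percentile(z[m],[50,98]).round(1))
print(robot.current_time(),robot.current_contact_force())
E
```

```text
wrist 0 1106 [-4.3 -1.1  3.1] [-63.2  64. ] [96.4 98.4]
wrist -52 926 [-55.3 -51.9 -48.4] [-63.1  63. ] [96.7 98.2]
wrist -104 1084 [-107.3 -103.2  -99.9] [-63.  63.] [96.5 98.2]
scene 0 100 [-3.5 -0.   3.8] [-69.4  61.1] [94.8 99.7]
scene -52 100 [-54.9 -51.4 -47.9] [-69.4  60.5] [ 94.1 100.1]
scene -104 97 [-107.  -103.4 -100.2] [-69.3  59.7] [94.3 99.7]
31.15 [ 0.11316734 -0.38317222 -0.01989987]
```

View pics/wrist5.png

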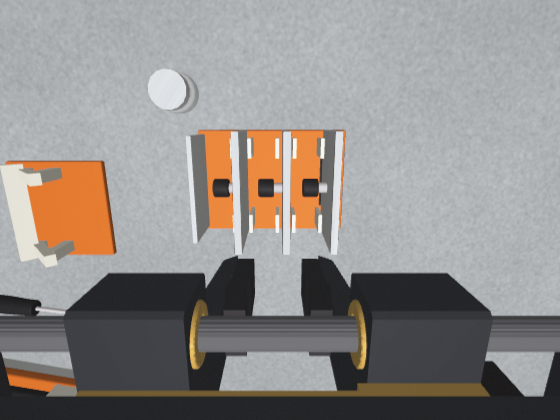

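The wrist view shows three lids standing in the rack at columns 237, 286 and 336, with knobs at (221,188), (266,188) and (311,188) all facing the same way. All three tops are at the same height, so I'll hand it in.

```bash
python3 -c "
from plant import robot
print(robot.sign_off(),robot.current_time())"
```

```text
the job is handed in; nothing more can be done
the job is handed in; nothing more can be done
```

The lid was laid on the rest, re-gripped by its upper edge and stood in the free slot, fully down, centred and knob facing like the parked lids; I handed it in at about 31 s of the 59 s allowed, and no verdict was shown.

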